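Close the root-craft chest by breaking its lid stay

TASK

Two wooden boxes stand with their lids propped up on folding metal stays; close the larger one. Its stay is locked straight, so first press the knee of the stay down by its thumb pad until it folds, then lower the lid until it is fully shut. Leave the smaller box open.

Things in the scene. Friction and masses are not known exactly. Their poses are not given: they have to be found in the camera images.
- chest: Larger fixed wooden box, 200 deep (x) x 260 wide (y) x 100 mm high. Origin: centre of its underside; front faces -x. Lid hinge line: along y at x 100, z 100. Stay: steel links outside its right (-y) side; flat thumb pad at the knee 36 x 36 mm, top centre at (-14, -160, 148) mm while locked, tilted 29 deg (higher towards +x). Smaller box (150 x 150 x 75) is like it.
- chest_lid (a joint): Larger box's lid, 12 mm thick panel reaching 202 mm from the hinge line. rad: 0 = propped open, panel 75 deg above level, rising from the hinge and leaning to the front; grows as the lid is lowered to the front; 1.309 = shut flat on the rim, outer face at z 112 mm. Stiff hinge: stays where left; 1 to 4 N at the front edge moves it once the stay is broken. Open, its top edge is at z 300 mm.
- chest_stay (a joint): Knee of the larger box's stay. rad: 0 = locked (against its stop, a little over centre, holds the lid up), 0.15 = straight, grows as the knee goes down and folds, about 2 with the lid shut. Pressing the pad 25 mm straight down with a few N takes it to about 0.6; it stays where left, and folds on by itself as the lid is pushed down.
- case_lid (a joint): Lid of the smaller box (150 wide, 150 deep, 75 mm high, same wood and same kind of stay), which stands to one side of the larger. rad: 0 = propped open on its locked stay, grows as it is lowered, 1.309 = shut. To be left open.
Mind the look-alikes: they are no part of the job. What is shaped like the part that bears case_lid but black is not meant.

How it is judged:
On the way:
1. the large chest's stay is broken at its knee (folded at least 0.3 rad from locked) while its lid is still well up (lowered less than 0.6 rad) (value of joint chest_stay above 0.3 rad and value of joint chest_lid below 0.6 rad), for 0.1 s.
At the end, for the whole second after the job is handed in: The large chest's lid is shut (within 0.06 rad, 12 mm at its front edge) and at rest, and the small box's lid is still up on its stay (lowered less than 0.15 rad) (value of joint chest_lid above 1.249 rad and velocity of joint chest_lid between -0.05 and 0.05 rad/s and value of joint case_lid below 0.15 rad); the robot touches nothing.
It fails at once if the small box's lid is lowered by 0.3 rad or more (value of joint case_lid above 0.3 rad).
It also fails if it takes over 43 s, if anything falls off the work surface, if the arm or the gripper's body presses on something with over 40 N, if the wrist force passes 120 N, or if a joint passes its speed limit or range.

ROBOT

A 6-joint arm with a two-finger parallel gripper is mounted at the origin on the work surface. World frame = base frame: x ahead of the robot, y to its left, z up, the work surface at z = 0. Lengths are in m, angles in rad, forces in N, time in s.
With the tool pointing down it reaches from about 0.375 to 0.975 m from the base axis. Payload 3.8 kg.
Tool frame: the origin (TCP) lies between the finger pads; the fingertips stand 22 mm ahead of it and the grasp point (between the pads) lies 3 mm ahead of it; z points along the fingers, y is the line along which they close (so a half turn about z gives the same grasp; the last joint's range is limited). The gripper opens to 88 mm and grips with 3 to 60 N. Pads are 18 mm wide; open, the fingers measure 123 mm over their backs; the gripper's body (75 mm by 187 mm) begins 45 mm behind the grasp point.
Start: joints at [1.26, 0.264, 1.604, -0, 1.274, -0.037], TCP at [0.183, 0.65, 0.261] pointing down, gripper open.
Joint ranges: [-2.63, 2.63], [-0.94, 2.18], [0.31, 2.57], [-1.31, 4.45], [0, 2.66], [-2.55, 2.55]. Speed limits (rad/s): [2.57, 2.57, 3.14, 3.14, 3.14, 3.14].

INTERFACE

Orientations are given as a unit quaternion [w, x, y, z].
In Python, from cell import ctrl, kin, sense, viewer, hand_in gives the robot as it stands. Calls block until the motion is done:
- ctrl.reach(position, orientation): joint-space move of the TCP to a pose.
- ctrl.movel(position, orientation=None, vel=0.15, stop_force=None): straight line of the TCP; orientation=None keeps the orientation; vel is the mean speed in m/s. With stop_force (N) it stops when the force on the tool has changed by that much, and returns True; else False.
- ctrl.move_j(angles): joint-space move.
- ctrl.gripper_to(opening): opening from 0.0 (shut) to 1.0 (fully open); the grip force is fixed at half the most; returns when the fingers have stopped.
- ctrl.dwell(seconds).
- kin.inverse_kinematics(position, orientation): joint angles nearest the present ones, or None.
- sense(): the state.
- viewer.get_image(name): name is "scene" or "top"; returns the picture (420x560x3 uint8, red, green, blue); there is no depth.
- viewer.camera_info(name): a dict with "intrinsics" (3x3 intrinsics, pixels), "dist" ([k1, k2, p1, p2, k3] as OpenCV has them; the pictures are not rectified), "R" (3x3) and "t" (3): a world point X has camera coordinates R X + t. Camera axes: x right, y down, z forward; pixel columns grow to the right and rows downward; lengths in m; the calibration is good to about 2 mm. A picture is of the moment at which its call begins. camera_info takes no time and is no camera call.
A pose or a line that the arm cannot do raises ctrl.IKError and nothing moves.
- hand_in(): hands the job in; it is judged then, once.
The state is a dict: "time_s": time; "qpos": joint angles; "joint_velocities": joint speeds; "tau": joint torques, N m; "eef_pos": TCP position; "eef_rot": TCP orientation; "force": force on the tool from outside, world axes, zero at the start; "wrist_torque": the same for the moment, N m; "gripper_width": opening from 0.0 (shut) to 1.0 (fully open); "grip_force": force on a finger pad.
Only numpy, scipy, OpenCV 4.12 (cv2) and the standard library are available. Lean on these libraries where they do the work, as an engineer would, in place of code of your own. Each camera call takes 0.05 s, during which the arm holds its last target. There are 200 camera calls.

## Working session

There is one attempt and no reset: what is moved stays moved. The work goes in short steps, each a Python script; the robot and the scene stay as the last script left them, time stands still between calls to the robot, and variables do not carry over. Pictures are saved under pics/ and viewed, at most 10 in all, crops included, and the job is handed in when it is done.

```bash
mkdir -p pics; python3 - <<'E'
from cell import viewer,sense
import cv2
for n in("scene","top"):
    cv2.imwrite(f"pics/{n}0.png",viewer.get_image(n)[:,:,::-1]); c=viewer.camera_info(n); print(n,c)
print(sense())
E
```

```text
scene {'intrinsics': array([[490.91567179,   0.        , 279.8098544 ],
       [  0.        , 490.91567179, 208.01946373],
       [  0.        ,   0.        ,   1.        ]]), 'dist': array([0.05367715, 0.        , 0.        , 0.        , 0.        ]), 'R': array([[ 0.74694298, -0.66469985, -0.01582092],
       [-0.51874703, -0.56771706, -0.63921738],
       [ 0.41590588,  0.48566599, -0.76886335]]), 't': array([-0.31347131,  0.36664881,  1.15576725])}
top {'intrinsics': array([[388.12224721,   0.        , 277.48613325],
       [  0.        , 388.12224721, 216.3568197 ],
       [  0.        ,   0.        ,   1.        ]]), 'dist': array([0.01529811, 0.        , 0.        , 0.        , 0.        ]), 'R': array([[ 7.06363288e-02, -9.97502040e-01, -4.34515719e-04],
       [-9.75708874e-01, -6.90025137e-02, -2.07920288e-01],
       [ 2.07370928e-01,  1.51106866e-02, -9.78145677e-01]]), 't': array([0.04226261, 0.50747122, 0.9275352 ])}
{'time_s': 0.1, 'qpos': array([ 1.26013799e+00,  2.64632479e-01,  1.60521071e+00, -4.94380644e-05,
        1.27370922e+00, -3.69149778e-02]), 'joint_velocities': array([-3.55251617e-05, -9.40336320e-04, -2.70890320e-03, -7.01658906e-04,
        1.14591684e-03,  4.46758498e-04]), 'tau': array([-1.50308233e-05, -5.03619576e+01, -3.58070791e+01,  7.30059086e-02,
        2.33115396e-02, -5.49401216e-05]), 'eef_pos': array([0.18232314, 0.64929716, 0.25955745]), 'eef_rot': array([-1.46160925e-04,  1.36437469e-01,  9.90648200e-01, -9.69205254e-04]), 'force': array([-0.58500685,  0.28102702,  0.25041801]), 'wrist_torque': array([ 0.00791678, -0.03159644, -0.03484492]), 'grip_force': 0.0, 'gripper_width': 1.000427519667834}
```

View pics/scene0.png

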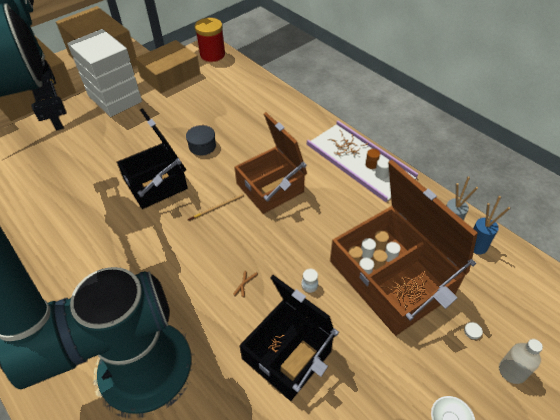

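View pics/top0.png

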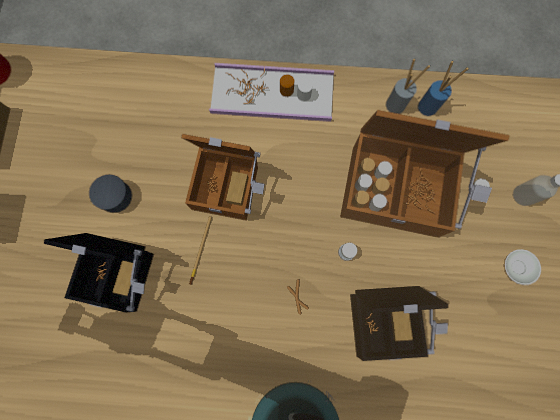

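The scene view shows four hinged boxes. Candidates for the large chest, with pixels in top / scene:
- Large brown chest: (405,180) / (400,265), with its pad at (480,190) / (445,297).
- Small brown case: (222,185) / (270,180), with its pad at (257,188). This one must stay open.
- Black decoy: (105,275) / (152,178).
- Dark decoy: (395,325) / (288,345).

I choose the large brown one and will check it in a close crop.

```bash
python3 - <<'E'
import cv2,numpy as np
a=cv2.imread("pics/top0.png")[100:250,330:510]; b=cv2.imread("pics/scene0.png")[150:340,320:490]
a=cv2.resize(a,None,fx=2.2,fy=2.2,interpolation=cv2.INTER_CUBIC); b=cv2.resize(b,None,fx=2.3,fy=2.3,interpolation=cv2.INTER_CUBIC)
c=np.zeros((450,a.shape[1]+b.shape[1],3),np.uint8); c[:a.shape[0],:a.shape[1]]=a; c[:b.shape[0],a.shape[1]:]=b
print(a.shape,b.shape);cv2.imwrite("pics/crop.png",c)
E
```

```text
(330, 396, 3) (437, 391, 3)
```

View pics/crop.png

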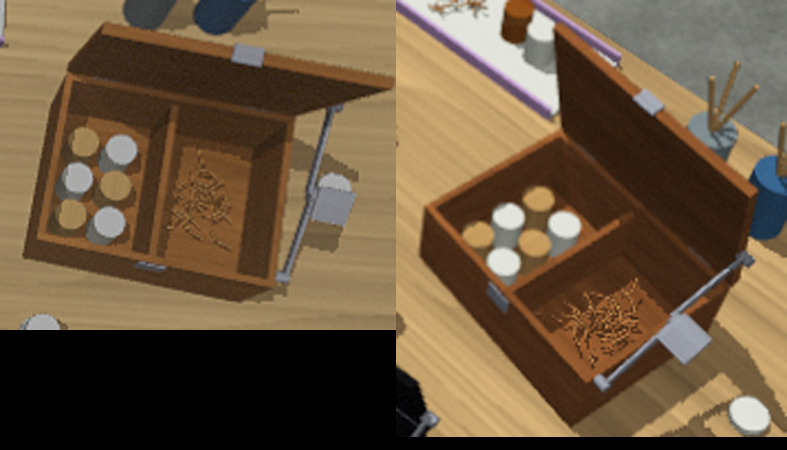

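```bash
cat > h.py <<'E'
import cv2,numpy as np
from cell import viewer
def ray(n,uv):
    c=viewer.camera_info(n); p=cv2.undistortPoints(np.array([[uv]],float),c["intrinsics"],c["dist"])[0,0]
    d=c["R"].T@np.r_[p,1]; return -c["R"].T@c["t"], d/np.linalg.norm(d)
def tri(a,b):
    (o1,d1),(o2,d2)=ray("top",a),ray("scene",b)
    s=np.linalg.lstsq(np.c_[d1,-d2],o2-o1,rcond=None)[0]
    p,q=o1+s[0]*d1,o2+s[1]*d2; return (p+q)/2,np.linalg.norm(p-q)
def plane(n,uv,z):
    o,d=ray(n,uv); return o+d*(z-o[2])/d[2]
E
python3 - <<'E'
from h import *
t=lambda u,v:(330+u/2.2,100+v/2.2); s=lambda u,v:(320+(u-396)/2.3,150+v/2.3)
P={}
for k,a,b in [("pad",(333,205),(684,338)),("FL",(35,238),(425,208)),("FR",(278,285),(588,383)),("lidL",(103,25),(556,25)),("lidR",(393,80),(752,190))]:
    P[k],e=tri(t(*a),s(*b)); print(k,P[k].round(4),round(e,4))
for k in("FL","FR"): pass
fl,fr=plane("top",t(35,238),.1),plane("top",t(278,285),.1);print(fl,fr)
y=fl-fr;print("yaw",np.arctan2(-y[0],y[1]),np.linalg.norm(y)); y=P["lidL"]-P["lidR"];print("yaw",np.arctan2(-y[0],y[1]),np.linalg.norm(y))
E
```

```text
pad [ 0.5693 -0.3859  0.1483] 0.0023
FL [ 0.5262 -0.0869  0.0939] 0.0009
FR [ 0.4886 -0.3464  0.1043] 0.0041
lidL [ 0.6782 -0.1079  0.2945] 0.0044
lidR [ 0.6402 -0.3634  0.2995] 0.0038
[ 0.52510641 -0.08606553  0.1       ] [ 0.49135511 -0.34949239  0.1       ]
yaw -0.12742971815479193 0.26558022804813264
yaw -0.14790834550061613 0.2583081394485824
```

The crop confirms the large brown chest: compartments, lid up, and the stay on its -y side. The pad is at crop (333,205) top and (684,338) scene, which triangulates to z = 0.148 as specified. The chest origin comes out near (0.607,-0.230) with yaw -0.14. Next I press the pad.

```bash
cat >> h.py <<'E'
from scipy.spatial.transform import Rotation
yaw=-0.14; c,s=np.cos(yaw),np.sin(yaw); R2=np.array([[c,-s],[s,c]]); O=np.array([.6065,-.230])
Y=np.r_[R2[:,1],0]; Z=np.array([0,0,-1.]); q=Rotation.from_matrix(np.c_[np.cross(Y,Z),Y,Z]).as_quat()[[3,0,1,2]]
def W(x,y,ztip): # box-frame fingertip position (m) -> TCP world
    return np.r_[O+R2@[x,y],ztip+.022]
E
python3 - <<'E'
from h import *
from cell import ctrl,sense
print("stick",tri((465,68),(506,192)))
p=sense()["eef_pos"]
ctrl.gripper_to(0.0)
ctrl.movel(np.r_[p[:2],.45],vel=.3)
ctrl.reach(W(-.016,-.162,.40),q)
ctrl.movel(W(-.016,-.162,.185),q,vel=.2)
f0=sense()["force"]
print(ctrl.movel(W(-.016,-.162,.135),q,vel=.04,stop_force=3)); st=sense(); print(st["time_s"],st["eef_pos"][2]-.022,st["force"]-f0)
z=st["eef_pos"][2]-.022
print(ctrl.movel(W(-.008,-.162,z-.03),q,vel=.04,stop_force=30)); st=sense(); print(st["time_s"],st["eef_pos"]-W(-.008,-.162,z-.03),st["force"]-f0)
cv2.imwrite("pics/press.png",cv2.resize(viewer.get_image("scene")[130:350,300:520,::-1],None,fx=2.5,fy=2.5))
E
```

```text
stick (array([ 0.84257881, -0.32358479,  0.22884227]), np.float64(0.01614246449745351))
False
8.65 0.1352093434158671 [ 1.14208547 -0.03852271  2.09858162]
False
9.575 [ 0.00038071 -0.00026579  0.00223955] [-3.26295224  1.16781453 13.00783123]
```

View pics/press.png

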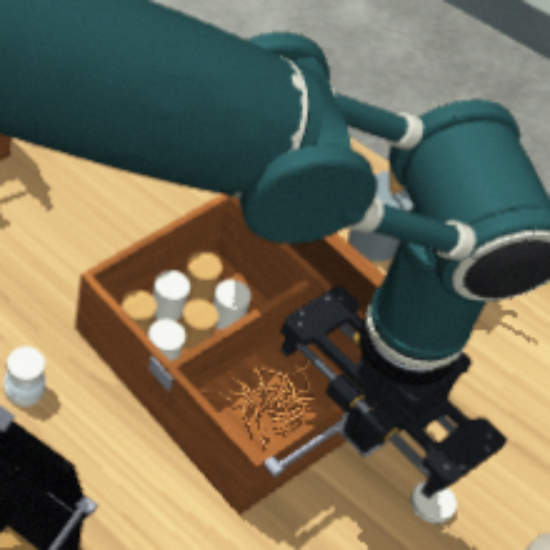

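The view shows the knee pushed down under the gripper, with the front link nearly level at about (310,445). I'll lift off and check.

```bash
python3 - <<'E'
from h import *
from cell import ctrl,sense
ctrl.movel(W(-.016,-.162,.40),q,vel=.3)
ctrl.reach(W(.115,.05,.40),q)
st=sense();print(st["time_s"],st["force"])
a=viewer.get_image("top")[80:260,320:520,::-1];b=viewer.get_image("scene")[130:350,300:520,::-1]
r=lambda i:cv2.resize(i,(390,390),interpolation=cv2.INTER_CUBIC)
cv2.imwrite("pics/after.png",np.hstack([r(a),r(b)]))
E
```

```text
11.7417 [ 0.19064057 -0.78367976  0.21875269]
```

View pics/after.png

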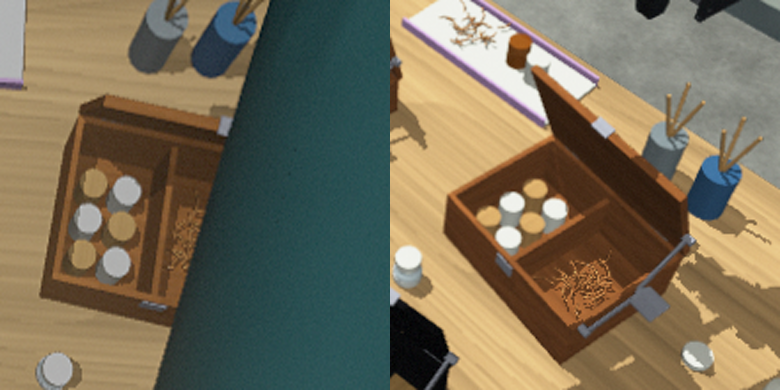

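```bash
python3 - <<'E'
from h import *
def onplane(uv,by=-.160):
    o,d=ray("scene",uv); n=R2[:,1]; k=(by-n@(o[:2]-O))/(n@d[:2]); p=o+k*d; return np.r_[R2.T@(p[:2]-O),p[2]].round(4)
f=lambda u,v:(300+(u-390)*220/390,130+v*220/390)
print("pad before",onplane((445.2,297)),"after",onplane(f(651,304)))
for n,uv0,uv,by in[("front pivot",(409.6,316),f(584,331),-.14),("lid pivot",(473,263),f(689,241),-.14),("lid corner",(474.8,232.6),f(686,200),-.13)]: print(n,onplane(uv0,by),onplane(uv,by))
E
```

```text
pad before [-0.0178 -0.16    0.1504] after [ 0.0018 -0.16    0.1107]
front pivot [-0.0944 -0.14    0.1118] [-0.0939 -0.14    0.1079]
lid pivot [ 0.0802 -0.14    0.177 ] [ 0.0666 -0.14    0.1765]
lid corner [ 0.0437 -0.13    0.307 ] [ 0.0315 -0.13    0.281 ]
```

The pad dropped about 40 mm, so the stay is broken. The lid is still up, only slightly lowered. Now I push it over from behind along its arc.

```bash
python3 - <<'E'
from h import *
from cell import ctrl,sense
r=.17
def tip(adeg,m):
    a=np.radians(adeg); u=np.array([-np.cos(a),np.sin(a)]); n=np.array([np.sin(a),np.cos(a)])
    p=np.array([.1,.1])+r*u+(.012+.009*np.sin(a)+m)*n; return W(p[0],.05,p[1])
ctrl.movel(tip(75,.015),q,vel=.2)
f0=sense()["force"]
for a in range(70,4,-7):
    h=ctrl.movel(tip(a,0),q,vel=.1,stop_force=25); st=sense(); print(a,h,round(st["time_s"],2),(st["force"]-f0).round(1))
    if h: break
else:
    t=tip(0,0); t[2]=.126+.0; print(ctrl.movel(t,q,vel=.05,stop_force=15)); st=sense(); print(st["time_s"],st["eef_pos"][2]-.022,(st["force"]-f0).round(1))
E
```

```text
70 False 13.08 [-0.7  0.1  1.2]
63 False 13.45 [-0.7  0.4 -0.5]
56 False 13.82 [-0.2  0.5 -0. ]
49 False 14.18 [-0.2 -0.   0.1]
42 False 14.55 [ 0.1  0.5 -0.2]
35 False 14.92 [-0.1  0.5 -0.6]
28 False 15.28 [-0.8  0.9  0.3]
21 False 15.65 [-0.6  0.7 -0.4]
14 False 16.02 [-0.2  0.9 -0.1]
7 False 16.38 [-0.1  0.8  0.7]
True
16.8667 0.1123764093851084 [-2.8  1.1  7.5]
```

```bash
python3 - <<'E'
from h import *
from cell import ctrl,sense
ctrl.movel(W(-.07,.05,.109),q,vel=.03,stop_force=20); st=sense();print(st["eef_pos"][2]-.022,st["force"])
ctrl.movel(W(-.07,.05,.40),q,vel=.3)
ctrl.reach(np.array([.35,.35,.45]),q)
st=sense();print(st["time_s"],st["force"])
a=viewer.get_image("top")[60:360,150:540,::-1];b=viewer.get_image("scene")[80:350,210:560,::-1]
r=lambda i:cv2.resize(i,(400,320))
cv2.imwrite("pics/shut.png",np.hstack([r(a),r(b)]))
E
```

```text
0.1124244153430978 [-3.07758570e-01 -3.51903957e-03  3.78777767e+00]
20.1917 [-0.70425743 -0.8026734   0.03239581]
```

View pics/shut.png

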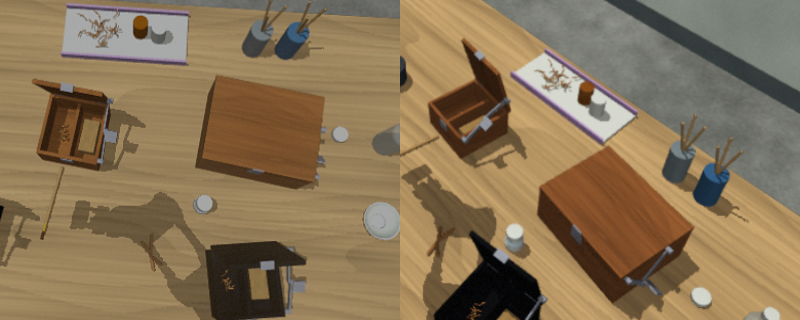

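The large chest's lid lies flat on the rim in both views, at (262,130) and (615,215). The small case at (75,125) is still propped open, and the arm is clear of everything.

```bash
python3 -c "
from cell import hand_in
print(hand_in())"
```

```text
the job is handed in; nothing more can be done
None
```

I folded the larger chest's stay at its knee, shut its lid flat on the rim, left the smaller box open, and handed the job in; no verdict came back.

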